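# Chock the canisters, hang up the keepers

## Task

The rack's three steel keepers are due for washing. Take a wedge chock from the bench for every canister on the sloped rack and push it up the lane, tip first, until it touches the low side of the canister at the middle; only when all the canisters are chocked, lift out all three keepers (those of empty lanes too) and hang them astride the rail, so that no canister rolls out of its place. Leave the other things on the bench alone.

Things in the scene. Friction and masses are not known exactly. Their poses are not given: they have to be found in the camera images.
- rack: white sloped rack, blue fittings, fixed; place and yaw vary; origin on the bench, x uphill, y across, z up. Spans x -100..88, y +-205 mm; 3 lanes, centres y = -130, 0, 130. Bed rises 5 deg to +x: surface z = 20 mm + 0.0875 x; 60 mm high back wall at x = 88. Each lane: two foot sockets at x = 3, y = lane +-47; two 10 mm high guide ribs, inner faces lane +-38, x -80..-20, lead a chock in
- rail: steel hanging rail, fixed, place and yaw vary: a level round bar 16 mm thick, 280 mm long, a post at each end; origin on the bench under the bar's middle; y along the bar, z up, bar axis at z = 150 mm
- can_A_center (a point): centre of the aluminium canister with a green band, 60 mm across, 116 mm long, about 0.35 kg, lying across the lane at rack y = -130 mm (axis: its own y; x and z turn as it rolls). At the start it leans downhill on both legs of that lane's keeper, centre at rack x = 38, z = 53 mm: its place. May be absent
- can_A: the same canister, same point; may be absent
- can_B_center (a point): centre of the aluminium canister with an orange band, 60 mm across, 116 mm long, about 0.35 kg, lying across the lane at rack y = 0 mm (axis: its own y; x and z turn as it rolls). At the start it leans downhill on both legs of that lane's keeper, centre at rack x = 38, z = 53 mm: its place. May be absent
- can_B: the same canister, same point; may be absent
- can_C_center (a point): centre of the aluminium canister with a yellow band, 60 mm across, 116 mm long, about 0.35 kg, lying across the lane at rack y = 130 mm (axis: its own y; x and z turn as it rolls). At the start it leans downhill on both legs of that lane's keeper, centre at rack x = 38, z = 53 mm: its place. May be absent
- can_C: the same canister, same point; may be absent
- chock_1_grip (a point): grip fin centre of a black rubber wedge chock on the bench; x to its thin tip, y across, z up. 110 x 60 mm, 0.22 kg, weighted below the fin; face 40 deg, 33 mm high. Yellow fin 14 mm thick (y), 34 long (x), top 64 mm up; this point is 36 mm above the underside, 90 mm behind the tip. When it touches a canister on the bed, that centre is 103 mm ahead, 6 mm below this point
- chock_2_grip (a point): the same point of a second chock, alike in everything. Any chock fits any lane; left on the 5 deg bed it stays put and holds a canister; with neither keeper nor chock a canister rolls some 15 to 30 mm downhill, on to the foot sockets
- chock_3_grip (a point): the same point of a third chock, alike in everything; a chock not needed may stay where it is
- keeper_1_grip (a point): grip stem centre of the steel keeper in the lane at rack y = -130 mm: an arch on two 10 mm square legs 94 mm apart with 30 mm long feet, 142 mm high, 0.2 kg. Red stem 10 mm thick (its x), 24 wide (its y, leg to leg), 48 high; this point is 114 mm above the feet, z up. Feet stand at rack z = 22 mm in open sockets 12 mm deep; lifts straight out
- keeper_1_arch (a point): underside of that keeper's arch crown, which rests on the rail: 29 mm below the grip point, 85 mm above the feet; same axes. The arch slopes down 21 deg to each leg, so the keeper centres itself astride a bar
- keeper_2_grip (a point): grip stem centre of the steel keeper in the lane at rack y = 0 mm: an arch on two 10 mm square legs 94 mm apart with 30 mm long feet, 142 mm high, 0.2 kg. Red stem 10 mm thick (its x), 24 wide (its y, leg to leg), 48 high; this point is 114 mm above the feet, z up. Feet stand at rack z = 22 mm in open sockets 12 mm deep; lifts straight out
- keeper_2_arch (a point): underside of that keeper's arch crown, which rests on the rail: 29 mm below the grip point, 85 mm above the feet; same axes. The arch slopes down 21 deg to each leg, so the keeper centres itself astride a bar
- keeper_3_grip (a point): grip stem centre of the steel keeper in the lane at rack y = 130 mm: an arch on two 10 mm square legs 94 mm apart with 30 mm long feet, 142 mm high, 0.2 kg. Red stem 10 mm thick (its x), 24 wide (its y, leg to leg), 48 high; this point is 114 mm above the feet, z up. Feet stand at rack z = 22 mm in open sockets 12 mm deep; lifts straight out
- keeper_3_arch (a point): underside of that keeper's arch crown, which rests on the rail: 29 mm below the grip point, 85 mm above the feet; same axes. The arch slopes down 21 deg to each leg, so the keeper centres itself astride a bar
- pill_jar: white screw-cap pill jar, 42 mm across, 60 mm high, standing between rack and rail; origin at the centre of its underside; a bystander
- marker: white and green marker pen 120 mm long lying right of the rack; a bystander
- mortar: white bowl 90 mm across, 55 mm high, right of the rack; origin under its centre; a bystander

How it is judged:
On the way:
1. every canister has a chock against its low side while all three keepers still stand in their sockets (((x of can_A_center in the frame of chock_1_grip between 0.095 and 0.1077 m and y of can_A_center in the frame of chock_1_grip between -0.025 and 0.025 m and z of can_A_center in the frame of chock_1_grip between -0.014 and 0.004 m) or (x of can_A_center in the frame of chock_2_grip between 0.095 and 0.1077 m and y of can_A_center in the frame of chock_2_grip between -0.025 and 0.025 m and z of can_A_center in the frame of chock_2_grip between -0.014 and 0.004 m) or (x of can_A_center in the frame of chock_3_grip between 0.095 and 0.1077 m and y of can_A_center in the frame of chock_3_grip between -0.025 and 0.025 m and z of can_A_center in the frame of chock_3_grip between -0.014 and 0.004 m)) and ((x of can_B_center in the frame of chock_1_grip between 0.095 and 0.1077 m and y of can_B_center in the frame of chock_1_grip between -0.025 and 0.025 m and z of can_B_center in the frame of chock_1_grip between -0.014 and 0.004 m) or (x of can_B_center in the frame of chock_2_grip between 0.095 and 0.1077 m and y of can_B_center in the frame of chock_2_grip between -0.025 and 0.025 m and z of can_B_center in the frame of chock_2_grip between -0.014 and 0.004 m) or (x of can_B_center in the frame of chock_3_grip between 0.095 and 0.1077 m and y of can_B_center in the frame of chock_3_grip between -0.025 and 0.025 m and z of can_B_center in the frame of chock_3_grip between -0.014 and 0.004 m)) and ((x of can_C_center in the frame of chock_1_grip between 0.095 and 0.1077 m and y of can_C_center in the frame of chock_1_grip between -0.025 and 0.025 m and z of can_C_center in the frame of chock_1_grip between -0.014 and 0.004 m) or (x of can_C_center in the frame of chock_2_grip between 0.095 and 0.1077 m and y of can_C_center in the frame of chock_2_grip between -0.025 and 0.025 m and z of can_C_center in the frame of chock_2_grip between -0.014 and 0.004 m) or (x of can_C_center in the frame of chock_3_grip between 0.095 and 0.1077 m and y of can_C_center in the frame of chock_3_grip between -0.025 and 0.025 m and z of can_C_center in the frame of chock_3_grip between -0.014 and 0.004 m)) and x of keeper_1_grip in the frame of rack between -0.012 and 0.018 m and z of each of keeper_1_grip, keeper_2_grip, keeper_3_grip in the frame of rack below 0.142 m and y of keeper_1_grip in the frame of rack between -0.145 and -0.115 m and x of keeper_2_grip in the frame of rack between -0.012 and 0.018 m and y of keeper_2_grip in the frame of rack between -0.015 and 0.015 m and x of keeper_3_grip in the frame of rack between -0.012 and 0.018 m and y of keeper_3_grip in the frame of rack between 0.115 and 0.145 m), for 0.2 s.
At the end, for the whole second after the job is handed in: Each canister present is at rest in its lane, at most 10 mm downhill of its start, a chock's wedge face within 5 mm of its low side and within 25 mm of its middle; all three keepers hang still astride the rail, crown within 15 mm of the bar, 15 mm off its ends, tilt under 0.3 rad (((x of can_A_center in the frame of chock_1_grip between 0.095 and 0.1077 m and y of can_A_center in the frame of chock_1_grip between -0.025 and 0.025 m and z of can_A_center in the frame of chock_1_grip between -0.014 and 0.004 m) or (x of can_A_center in the frame of chock_2_grip between 0.095 and 0.1077 m and y of can_A_center in the frame of chock_2_grip between -0.025 and 0.025 m and z of can_A_center in the frame of chock_2_grip between -0.014 and 0.004 m) or (x of can_A_center in the frame of chock_3_grip between 0.095 and 0.1077 m and y of can_A_center in the frame of chock_3_grip between -0.025 and 0.025 m and z of can_A_center in the frame of chock_3_grip between -0.014 and 0.004 m)) and ((x of can_B_center in the frame of chock_1_grip between 0.095 and 0.1077 m and y of can_B_center in the frame of chock_1_grip between -0.025 and 0.025 m and z of can_B_center in the frame of chock_1_grip between -0.014 and 0.004 m) or (x of can_B_center in the frame of chock_2_grip between 0.095 and 0.1077 m and y of can_B_center in the frame of chock_2_grip between -0.025 and 0.025 m and z of can_B_center in the frame of chock_2_grip between -0.014 and 0.004 m) or (x of can_B_center in the frame of chock_3_grip between 0.095 and 0.1077 m and y of can_B_center in the frame of chock_3_grip between -0.025 and 0.025 m and z of can_B_center in the frame of chock_3_grip between -0.014 and 0.004 m)) and ((x of can_C_center in the frame of chock_1_grip between 0.095 and 0.1077 m and y of can_C_center in the frame of chock_1_grip between -0.025 and 0.025 m and z of can_C_center in the frame of chock_1_grip between -0.014 and 0.004 m) or (x of can_C_center in the frame of chock_2_grip between 0.095 and 0.1077 m and y of can_C_center in the frame of chock_2_grip between -0.025 and 0.025 m and z of can_C_center in the frame of chock_2_grip between -0.014 and 0.004 m) or (x of can_C_center in the frame of chock_3_grip between 0.095 and 0.1077 m and y of can_C_center in the frame of chock_3_grip between -0.025 and 0.025 m and z of can_C_center in the frame of chock_3_grip between -0.014 and 0.004 m)) and x of can_A_center in the frame of rack between 0.028 and 0.075 m and y of can_A_center in the frame of rack between -0.15 and -0.11 m and linear speed of each of can_A, can_B, can_C below 0.02 m/s and x of can_B_center in the frame of rack between 0.028 and 0.075 m and y of can_B_center in the frame of rack between -0.02 and 0.02 m and x of can_C_center in the frame of rack between 0.028 and 0.075 m and y of can_C_center in the frame of rack between 0.11 and 0.15 m and x of keeper_1_arch in the frame of rail between -0.015 and 0.015 m and y of keeper_1_arch in the frame of rail between -0.125 and 0.125 m and z of keeper_1_arch in the frame of rail between 0.15 and 0.17 m and angle between each of keeper_1_arch, keeper_2_arch, keeper_3_arch's own z axis and vertical below 0.3 rad and x of keeper_2_arch in the frame of rail between -0.015 and 0.015 m and y of keeper_2_arch in the frame of rail between -0.125 and 0.125 m and z of keeper_2_arch in the frame of rail between 0.15 and 0.17 m and x of keeper_3_arch in the frame of rail between -0.015 and 0.015 m and y of keeper_3_arch in the frame of rail between -0.125 and 0.125 m and z of keeper_3_arch in the frame of rail between 0.15 and 0.17 m); the robot touches nothing.
It fails at once if a bystander (pill jar, marker or bowl) is pushed more than 40 mm (distance of any of pill_jar, marker, mortar from where it was at the start of the episode above 0.04 m).
Of can_A, can_B, can_C only 2 to 3 are there at a start; the rules pass over those that are not, and their reading is None.
At some moment in a run one of chock_1, chock_2, chock_3 may be knocked a few centimetres aside while the robot is not near it.
Once in a run the grip may slacken for a moment while it holds something.
It also fails if it takes over 208 s, if anything falls off the work surface, if the arm or the gripper's body presses on something with over 40 N, if the wrist force passes 120 N, or if a joint passes its speed limit or range.

## Robot

A 6-joint arm with a two-finger parallel gripper is mounted at the origin on the work surface. World frame = base frame: x ahead of the robot, y to its left, z up, the work surface at z = 0. Lengths are in m, angles in rad, forces in N, time in s.
With the tool pointing down it reaches from about 0.3 to 0.75 m from the base axis. Payload 8.5 kg.
Tool frame: the origin (TCP) lies at the very end of the fingers, on their centre line; the grasp point (between the pads) lies arm.grip_point_offset behind it (arm.grip_point_offset is the distance from the TCP to the grasp point, in m); y points along the fingers, x is the direction in which the jaws open and shut, and the axes are right-handed (so a half turn about y gives the same grasp; the last joint's range is limited). The gripper opens to 88 mm and grips with 3 to 60 N. Pads are 18 mm wide; open, the fingers measure 123 mm over their backs; the gripper's body (75 mm by 187 mm) begins 45 mm behind the grasp point.
Start: joints at [-1.378, 0.381, 1.297, -0, 1.464, -0.215], TCP at [0.218, -0.505, 0.239] pointing down, gripper open.
Joint ranges: [-3.11, 3.11], [-0.89, 2.33], [0.22, 2.48], [-1.42, 4.56], [0.17, 2.85], [-2.88, 2.88]. Speed limits (rad/s): [2.39, 2.39, 3.14, 3.14, 3.14, 3.14].

## Interface

Orientations are given as a unit quaternion [x, y, z, w].
In Python, from bench import arm, viewer gives the robot as it stands. The module is installed in compiled form; this text tells all that it offers. Calls block until the motion is done:
- arm.goto(position, orientation): joint-space move of the TCP to a pose.
- arm.movel(position, velocity=0.15, rotation=None, contact_N=None): straight line of the TCP; rotation=None keeps the orientation; velocity is the mean speed in m/s. With contact_N (N) it stops when the force on the tool has changed by that much, and returns True; else False.
- arm.goto_joints(angles): joint-space move.
- arm.gripper_open() and arm.gripper_close(f_grip=None): open the fingers fully, or close them until they stop; f_grip is the grip in N (None keeps the last).
- arm.pause(seconds).
- arm.ik(position, orientation): joint angles nearest the present ones, or None.
- arm.sense(): the state.
- viewer.camera(name): name is "scene" or "top" or "wrist"; returns a dict with "frame" (480x640x3 uint8, red, green, blue), "mtx" (3x3 intrinsics, pixels), "R" (3x3) and "t" (3): a world point X has camera coordinates R X + t; the wrist camera has in their place "T_tool_cam" (4x4, takes a point from camera to tool coordinates, whose origin is the TCP and whose axes are the tool frame's). Camera axes: x right, y down, z forward; pixel columns grow to the right and rows downward; lengths in m; the calibration is good to about 2 mm. A picture is of the moment at which its call begins: read the wrist's pose just before it. There is no depth.
A pose or a line that the arm cannot do raises arm.IKError and nothing moves.
- arm.close_job(): hands the job in, once; it reports no verdict.
The state is a dict: "time_s": time; "qpos": joint angles; "joint_vel": joint speeds; "joint_efforts": joint torques, N m; "position": TCP position; "ee_rot": TCP orientation; "contact_force": force on the tool from outside, world axes, zero at the start; "moment": the same for the moment, N m; "grip_width": finger opening in m.
Only numpy, scipy, OpenCV 4.12 (cv2) and the standard library are available. Lean on these libraries where they do the work, as an engineer would, in place of code of your own. Each camera call takes 0.05 s, during which the arm holds its last target. There are 200 camera calls.

## Working session

There is one attempt and no reset: what is moved stays moved. The work goes in short steps, each a Python script; the robot and the scene stay as the last script left them, time stands still between calls to the robot, and variables do not carry over. Pictures are saved under pics/ and viewed, about 12 in all and at most 16, crops included, and the job is handed in when it is done.

```bash
mkdir -p pics
python3 - <<'E'
from bench import arm, viewer
import cv2, numpy as np
s=arm.sense(); print(s, arm.grip_point_offset)
for n in("top","scene","wrist"):
    c=viewer.camera(n); cv2.imwrite(f"pics/{n}0.png",c["frame"][:,:,::-1]); print(n,{k:np.round(v,4).tolist() for k,v in c.items() if k!="frame"})
E
```

```text
{'time_s': 0.0, 'qpos': array([-1.37830308e+00,  3.81180078e-01,  1.29825028e+00,  2.03478773e-05,
        1.46359605e+00, -2.15295924e-01]), 'joint_vel': array([ 5.89625611e-04, -1.72255458e-06,  1.35688461e-03,  1.88335638e-03,
        2.67022588e-04,  6.57452920e-04]), 'joint_efforts': array([-7.68847913e-04, -4.37936997e+01, -2.24555326e+01,  7.14194169e-02,
        3.52470938e-02, -1.13448718e-04]), 'position': array([ 0.21806954, -0.50461805,  0.23814986]), 'ee_rot': array([-0.59051701,  0.38875008, -0.38805166,  0.59125201]), 'contact_force': array([-0.23952615, -0.69205172, -0.25916193]), 'moment': array([-0.04337482, -0.01973797,  0.02256656]), 'grip_width': 0.08836219754192894} 0.0187
top {'mtx': [[523.5799, 0.0, 306.178], [0.0, 523.5799, 232.8664], [0.0, 0.0, 1.0]], 'R': [[0.0028, -0.9999, 0.0131], [-0.998, -0.0036, -0.0632], [0.0632, -0.0129, -0.9979]], 't': [-0.0721, 0.5696, 1.1054]}
scene {'mtx': [[575.0176, 0.0, 321.8207], [0.0, 575.0176, 232.1253], [0.0, 0.0, 1.0]], 'R': [[-0.755, 0.6557, -0.0068], [0.3738, 0.4219, -0.826], [-0.5388, -0.6262, -0.5636]], 't': [0.5028, -0.1106, 1.47]}
wrist {'mtx': [[378.8893, 0.0, 321.4914], [0.0, 378.8893, 231.6113], [0.0, 0.0, 1.0]], 'T_tool_cam': [[1.0, 0.0003, 0.0004, -0.0002], [-0.0003, -0.2995, 0.9541, -0.1472], [0.0004, -0.9541, -0.2995, 0.0775], [0.0, 0.0, 0.0, 1.0]]}
```

View pics/top0.png

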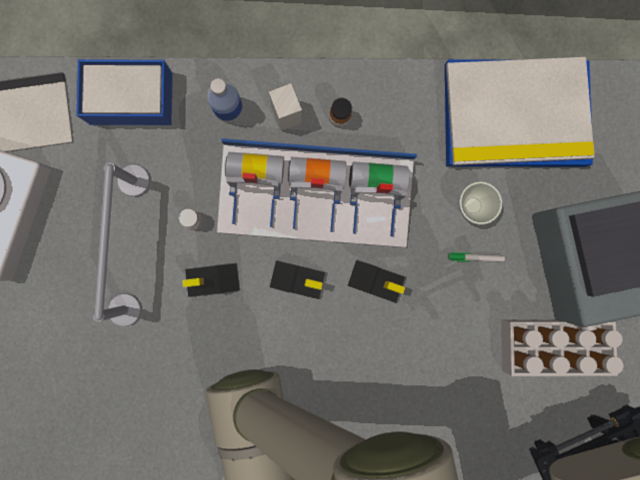

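View pics/scene0.png

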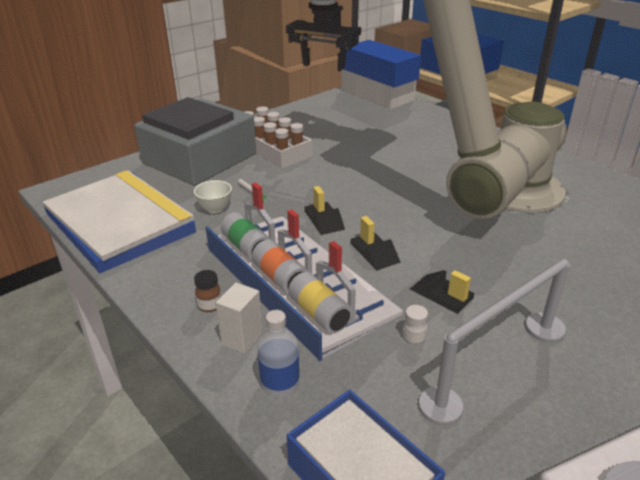

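The top view shows three canisters: yellow (254,168), orange (317,173) and green (380,178). The red stems sit just below them. The chock fins are at (192,283), (314,284) and (397,288), and the rail bar runs from (109,165) to (99,318). Next I'll measure these.

```bash
cat > h.py <<'E'
from bench import arm, viewer
import cv2, numpy as np
from scipy.spatial.transform import Rotation as Rn
HSV={'yellow':((22,130,90),(34,255,255)),'red':((0,170,80),(6,255,255)),'orange':((6,170,90),(16,255,255)),'green':((50,120,50),(80,255,255))}
G=arm.grip_point_offset
def cast(c,uv,z):
    d=np.linalg.solve(c['mtx'],[uv[0],uv[1],1.0]); d=c['R'].T@d; o=-c['R'].T@c['t']
    return o+d*(z-o[2])/d[2]
def tri(c1,p1,c2,p2):
    P=[c['mtx']@np.c_[c['R'],c['t']] for c in(c1,c2)]
    X=cv2.triangulatePoints(P[0],P[1],np.float64(p1).reshape(2,1),np.float64(p2).reshape(2,1)); return (X[:3]/X[3]).ravel()
def blobs(c,col,amin=20,roi=None):
    h=cv2.cvtColor(c['frame'],cv2.COLOR_RGB2HSV); m=cv2.inRange(h,*map(np.array,HSV[col]))
    if roi: k=np.zeros_like(m); x0,y0,x1,y1=roi; k[y0:y1,x0:x1]=1; m*=k
    cs,_=cv2.findContours(m,cv2.RETR_EXTERNAL,cv2.CHAIN_APPROX_NONE); out=[]
    for q in cs:
        M=cv2.moments(q)
        if M['m00']>=amin: out.append((M['m00'],np.array([M['m10'],M['m01']])/M['m00'],q))
    return sorted(out,key=lambda b:b[1][0])
def save(n,im,roi=None,k=1):
    if roi: x0,y0,x1,y1=roi; im=im[y0:y1,x0:x1]
    cv2.imwrite(f'pics/{n}.png',cv2.resize(im[:,:,::-1],None,fx=k,fy=k,interpolation=cv2.INTER_CUBIC))
E
python3 - <<'E'
from h import *
np.set_printoptions(precision=4,suppress=True)
t=viewer.camera('top'); s=viewer.camera('scene')
for col in HSV:
    for n,c in(('top',t),('scene',s)):
        for a,p,q in blobs(c,col): 
            r=cv2.minAreaRect(q); print(col,n,a,p,np.round(r[1],1),round(r[2],1), cast(c,p,{'red':.136,'yellow':.048}.get(col,.08)))
save('rail_top',t['frame'],(70,140,230,340),3)
save('rack_top',t['frame'],(210,130,430,310),3.5)
T=Rn.from_quat(arm.sense()['ee_rot']).as_matrix(); print(T)
E
```

```text
yellow top 121.5 [192.1372 282.0027] [ 7.7 19.7] 82.9 [0.4651 0.1661 0.048 ]
yellow top 447.5 [254.6391 164.2912] [24.4 23.4] 5.2 [0.7122 0.039  0.048 ]
yellow top 118.0 [313.0593 283.8305] [17.5  8. ] 14.0 [ 0.462  -0.0845  0.048 ]
yellow top 132.0 [394.0455 286.9621] [20.2  7.9] 18.4 [ 0.4559 -0.2531  0.048 ]
yellow top 1749.0 [523.2521 151.0234] [ 13.6 140.1] 87.4 [ 0.7437 -0.5302  0.048 ]
yellow scene 613.5 [153.7202 195.6286] [83.1  9.2] 34.8 [ 0.7481 -0.5112  0.048 ]
yellow scene 565.0 [313.1558 295.1106] [24.5 31.1] 43.7 [0.6979 0.0129 0.048 ]
yellow scene 141.0 [319.0946 198.6253] [24.3  8.9] 81.3 [ 0.4647 -0.241   0.048 ]
yellow scene 229.5 [367.3951 229.8751] [26. 11.] 90.0 [ 0.4721 -0.0735  0.048 ]
yellow scene 421.5 [458.7335 285.7149] [20.1 26.4] 14.0 [0.4757 0.173  0.048 ]
red top 46.0 [248.5072 175.7899] [ 5. 12.] 90.0 [0.6725 0.043  0.136 ]
red top 53.5 [317.3427 180.9751] [12.2  5.5] 8.1 [ 0.6631 -0.0901  0.136 ]
red top 66.0 [384.6338 187.0985] [ 7. 14.] 90.0 [ 0.6518 -0.2204  0.136 ]
orange top 441.0 [317.3076 169.5813] [23.3 22.6] 4.1 [ 0.6957 -0.0919  0.08  ]
green top 429.0 [379.7688 174.3155] [22. 24.] 90.0 [ 0.6866 -0.2198  0.08  ]
green top 96.0 [457.1528 256.4097] [ 8. 20.] 90.0 [ 0.5192 -0.3762  0.08  ]
[[ 0.3966 -0.0001  0.918 ]
 [-0.918   0.0006  0.3966]
 [-0.0006 -1.      0.0001]]
```

View pics/rail_top.png

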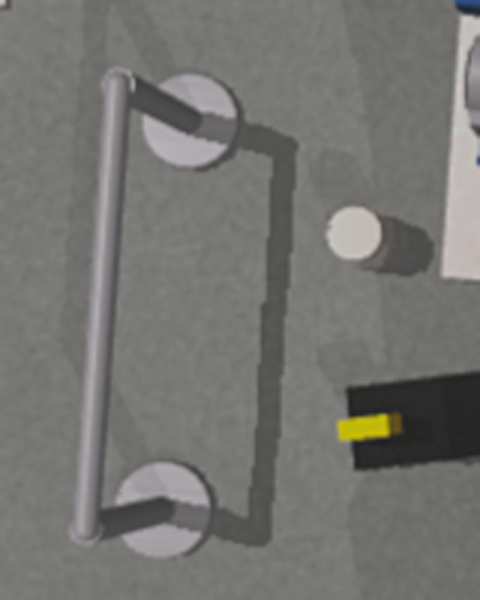

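View pics/rack_top.png

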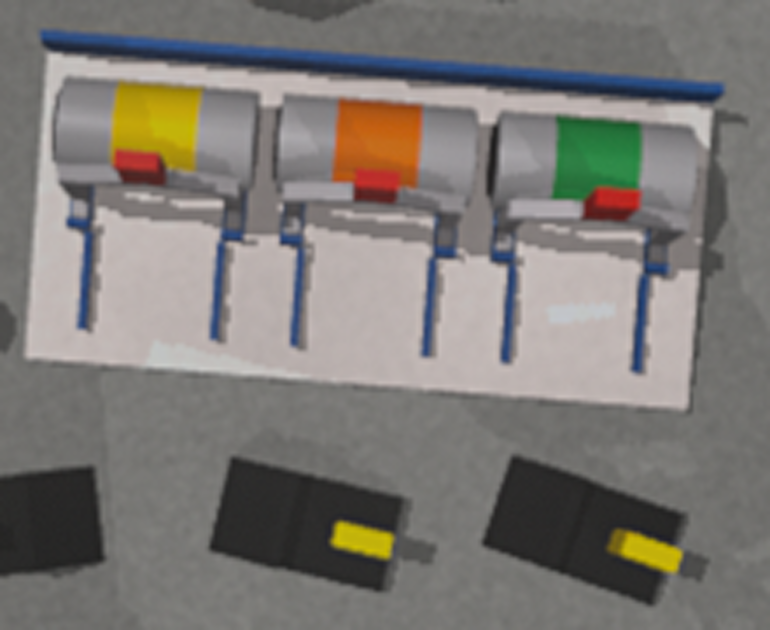

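The crops show the bar ends at about (109.3,166) and (99,317.3). The rack's low corners are at (217.1,232) and (406.6,247.1). I'll compute the rack and rail poses from these and cross-check them with the scene camera.

Run:
```python
from h import *
np.set_printoptions(precision=4,suppress=True)
t=viewer.camera('top'); s=viewer.camera('scene')
print('rail',(a:=cast(t,(109.3,166),.15)),(b:=cast(t,(99,317.3),.15)),np.linalg.norm(a-b),(a+b)/2)
print('corners',(a:=cast(t,(217.1,232),.011)),(b:=cast(t,(406.6,247.1),.011)),np.linalg.norm(a-b))
d=(a-b)/np.linalg.norm(a-b); yaw=np.arctan2(-d[0],d[1]); X=np.array([np.cos(yaw),np.sin(yaw),0]);print('yaw',yaw,'origin',(a+b)/2+.1*X)
h=cv2.cvtColor(s['frame'],cv2.COLOR_RGB2HSV); m=cv2.inRange(h,(172,150,70),(180,255,255))|cv2.inRange(h,(0,150,70),(5,255,255))
n,_,st,ce=cv2.connectedComponentsWithStats(m); R=sorted([ce[i] for i in range(1,n) if st[i,4]>40],key=lambda p:-p[0]); print(R)
ht=cv2.cvtColor(t['frame'],cv2.COLOR_RGB2HSV); m=cv2.inRange(ht,(170,120,60),(180,255,255))|cv2.inRange(ht,(0,150,60),(5,255,255))
n,_,st,ce=cv2.connectedComponentsWithStats(m); Q=sorted([ce[i] for i in range(1,n) if st[i,4]>30],key=lambda p:p[0])
for p,q in zip(Q,R): print(p,cast(t,p,.136),'tri',tri(t,p,s,q))
Y=[b for b in blobs(t,'yellow') if 270<b[1][1]<300]; Z=[b for b in blobs(s,'yellow') if b[0]<500 and b[1][0]>310][::-1]
for p,q in zip(Y,Z): print(p[1],q[1],'tri',tri(t,p[1],s,q[1]))
```

```text
rail [0.6875 0.306  0.15  ] [0.4023 0.3176 0.15  ] 0.2855057408828387 [0.5449 0.3118 0.15  ]
corners [0.5715 0.1217 0.011 ] [ 0.5403 -0.2877  0.011 ] 0.41055966592501786
yaw -0.07613271442434832 origin [ 0.6556 -0.0906  0.011 ]
[array([337.0248, 253.843 ]), array([294.4622, 221.8319]), array([258.2523, 194.1682])]
[249.0735 176.0441] [0.672  0.0419 0.136 ] tri [0.6689 0.0425 0.1449]
[317.0532 182.2553] [ 0.6606 -0.0895  0.136 ] tri [ 0.6584 -0.0883  0.1427]
[384.3241 187.7315] [ 0.6505 -0.2198  0.136 ] tri [ 0.6487 -0.2181  0.1425]
[192.1372 282.0027] [458.7463 285.6639] tri [0.4654 0.1673 0.039 ]
[312.9872 283.8291] [367.3363 229.7617] tri [ 0.4614 -0.0844  0.038 ]
[394.0455 286.9621] [319.0105 198.8503] tri [ 0.4547 -0.2543  0.0376]
```

```bash
cat >> h.py <<'E'
YAW=-0.078; O=np.array([0.656,-0.0895,0]); RX=np.array([np.cos(YAW),np.sin(YAW),0]); RY=np.array([-RX[1],RX[0],0]); Z=np.array([0,0,1.])
RAIL=np.array([0.545,0.312,0]); RU=np.array([0.2852,-0.0116,0]); RU/=np.linalg.norm(RU)
S5=np.deg2rad(5); EX=np.cos(S5)*RX+np.sin(S5)*Z; N=-np.sin(S5)*RX+np.cos(S5)*Z
def rot(ty,tz): return Rn.from_matrix(np.c_[np.cross(ty,tz),ty,tz]).as_quat()
def down(tz): return rot(-Z,tz/np.linalg.norm(tz))
QB=rot(-N,-EX)
def bed(x,lane): return O+x*RX+lane*RY+(0.020+0.0875*x)*Z   # point on bed surface
def chocks(c):
    out=[]
    for a,p,q in blobs(c,'yellow',60):
        if a>300: continue
        X=cast(c,p,.045)
        W=np.array([cast(c,v,.045) for v in q[:,0,:]]); w,v=np.linalg.eigh(np.cov(W[:,:2].T)); ax=np.r_[v[:,1],0]
        h=cv2.cvtColor(c['frame'],cv2.COLOR_RGB2HSV); sc=[]
        for sg in(1,-1):   # the body is dark 60 mm ahead of the fin
            P=c['R']@(np.r_[X[:2],.02]+sg*.055*ax)+c['t']; u=(c['mtx']@P)[:2]/P[2]; u=u.astype(int); sc.append(h[u[1]-2:u[1]+3,u[0]-2:u[0]+3,2].mean())
        out.append((X,ax*(1 if sc[0]<sc[1] else -1),sc))
    return out
E
python3 - <<'E'
from h import *
np.set_printoptions(precision=4,suppress=True)
for X,a,s in chocks(viewer.camera('top')):
    print(X,a,s, arm.ik(X+[0,0,.02-.045],down(-a)))
for l in(-.13,0,.13): print('place',arm.ik(bed(-.115,l)+.1*N,QB),arm.ik(bed(-.06,l)+.035*N,QB))
for tz in(RY,-RY):
  print(tz)
  for l in(-.13,0,.13): print('keep',[arm.ik(O+.003*RX+l*RY+z*Z,down(tz)) for z in(.117,.34)])
  for u in(-.08,0,.08): print('rail',[arm.ik(RAIL+u*RU+z*Z,down(tz)) for z in(.17,.3)])
E
```

```text
[0.465  0.1667 0.045 ] [ 0.1259 -0.992  -0.    ] [np.float64(123.84), np.float64(39.52)] [ 0.104   0.5697  1.7394 -0.      0.8325 -0.0222]
[ 0.4619 -0.0847  0.045 ] [0.2422 0.9702 0.    ] [np.float64(43.4), np.float64(122.8)] None
[ 0.4557 -0.2536  0.045 ] [0.3144 0.9493 0.    ] [np.float64(42.12), np.float64(112.28)] [-0.7351  0.6009  1.6615 -0.      0.8792  2.7263]
place [-0.6117  0.4978  1.5157  0.051   1.0535 -2.1281] [-0.559   0.6572  1.406   0.0479  1.0015 -2.076 ]
place [-0.3811  0.4609  1.5865  0.0307  1.0111 -1.8892] [-0.349   0.6266  1.4751  0.0286  0.956  -1.8573]
place [-0.1279  0.4707  1.5679  0.0051  1.0159 -1.6232] [-0.1226  0.6346  1.457   0.0047  0.9628 -1.618 ]
[0.0779 0.997  0.    ]
keep [array([-0.4984,  0.712 ,  1.0557, -0.    ,  1.3739, -0.4204]), array([-0.4984,  0.6148,  0.6124, -0.    ,  1.9144, -0.4204])]
keep [array([-0.3129,  0.6784,  1.1253, -0.    ,  1.3379, -0.2349]), array([-0.3129,  0.5683,  0.6969, -0.    ,  1.8764, -0.2349])]
keep [array([-0.1167,  0.6872,  1.1073, -0.    ,  1.3472, -0.0387]), array([-0.1167,  0.5803,  0.6754, -0.    ,  1.8859, -0.0
[... 292 characters left out ...]
  0.6925,  0.937 , -0.    ,  1.5121,  0.3675]), array([ 0.2895,  0.642 ,  0.6711, -0.    ,  1.8285,  0.3675])]
[-0.0779 -0.997  -0.    ]
keep [array([-0.4984,  0.712 ,  1.0557, -0.    ,  1.3739,  2.7212]), array([-0.4984,  0.6148,  0.6124, -0.    ,  1.9144,  2.7212])]
keep [None, None]
keep [None, None]
rail [array([ 0.385 ,  0.4591,  1.3775, -0.    ,  1.305 , -2.6786]), array([ 0.385 ,  0.3675,  1.1419, -0.    ,  1.6322, -2.6786])]
rail [array([ 0.3317,  0.569 ,  1.1768, -0.    ,  1.3958, -2.7319]), array([ 0.3317,  0.4949,  0.9349, -0.    ,  1.7118, -2.7319])]
rail [array([ 0.2895,  0.6925,  0.937 , -0.    ,  1.5121, -2.7741]), array([ 0.2895,  0.642 ,  0.6711, -0.    ,  1.8285, -2.7741])]
```

```bash
cat >> h.py <<'E'
def pick(X,a,tz=None):
    """fin at X, tip direction a; returns TCP height at grasp"""
    tz=-a if tz is None else tz
    P=np.r_[X[:2],.12]; arm.goto(P,down(tz)); arm.movel(np.r_[X[:2],.055],.15)
    hit=arm.movel(np.r_[X[:2],.0185],.03,contact_N=6)
    z=arm.sense()['position'][2]
    if hit: z+=.002; arm.movel(np.r_[X[:2],z],.05)
    arm.gripper_close(40); s=arm.sense(); print('pick hit',hit,'z',round(z,4),'w',round(s['grip_width'],4),'t',round(s['time_s'],1))
    return s['position'][2]
def stat(m): s=arm.sense(); print(m,'w',round(s['grip_width'],4),'F',np.round(s['contact_force'],1),'p',np.round(s['position'],4),'t',round(s['time_s'],1))
E
python3 - <<'E'
from h import *
X,a,s=chocks(viewer.camera('top'))[0]; print(X,a)
arm.goto(np.r_[X[:2],.14],down(-a)); stat('hover'); save('w1',viewer.camera('wrist')['frame'])
z=pick(X,a); arm.movel(np.r_[X[:2],.14],.15); stat('lift')
save('w2',viewer.camera('wrist')['frame'])
open('dz','w').write(str(z))
im=np.hstack([cv2.imread('pics/w1.png'),cv2.imread('pics/w2.png')]); cv2.imwrite('pics/w12.png',cv2.resize(im,(800,300),interpolation=cv2.INTER_AREA))
E
```

```text
[0.46504496 0.16669803 0.045     ] [ 0.12590391 -0.99204244 -0.        ]
hover w 0.0879 F [ 0.1 -1.  -0.1] p [0.4654 0.1662 0.1401] t 3.0
pick hit False z 0.0187 w 0.0141 t 6.4
lift w 0.0137 F [-0.1 -0.3 -2.6] p [0.4645 0.1666 0.1392] t 7.3
```

View pics/w12.png

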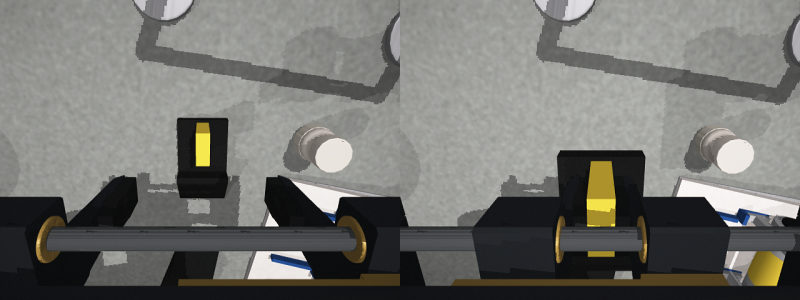

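The wrist views show the fin centred between the jaws, then held at a width of 14 mm. Next I place it in the +130 lane.

```bash
cat >> h.py <<'E'
def place(lane,dz,over=.004,slide0=-.080,final=None):
    off=lambda x,h: bed(x,lane)+(dz+h)*N
    arm.goto(off(-.120,.10),QB); stat('over')
    arm.movel(off(-.120,.005),.12); arm.movel(off(slide0,.005),.08)
    hit=arm.movel(off(slide0,-.006),.02,contact_N=4); p=arm.sense()['position']; h=(p-off(slide0,0))@N; stat(f'down {hit} h={h:.4f}')
    h=h+.0005 if hit else 0
    hit=arm.movel(off(-.065+over,h),.025,contact_N=15); stat(f'slid {hit} x={(arm.sense()["position"]-off(-.065,0))@EX-.065:.4f}')
    arm.pause(.3)
def release(lane,dz):
    arm.gripper_open(); p=arm.sense()['position']; arm.movel(p+.10*N,.12); stat('released')
E
python3 - <<'E'
from h import *
dz=float(open('dz').read())
place(.13,dz); save('w3',viewer.camera('wrist')['frame'],None,.6)
release(.13,dz)
arm.goto([.42,.1,.3],down(-RX)); stat('away')
t=viewer.camera('top');s=viewer.camera('scene')
save('t3',t['frame'],(210,130,430,310),3.5); save('s3',s['frame'],(200,170,480,380),2.8)
E
```

```text
over w 0.0137 F [-0.1 -0.4 -1.9] p [0.536  0.0505 0.1274] t 8.8
down True h=-0.0002 w 0.0139 F [-1.5 -0.4  5.6] p [0.5846 0.0465 0.0313] t 10.8
slid False x=-0.0611 w 0.0139 F [ 0.8 -0.6 -1.2] p [0.6035 0.045  0.0334] t 11.7
released w 0.0878 F [-0.2 -0.1  0.6] p [0.5947 0.0457 0.1324] t 14.2
away w 0.0882 F [-0.1  0.  -0.8] p [0.4205 0.0998 0.299 ] t 15.2
```

View pics/t3.png

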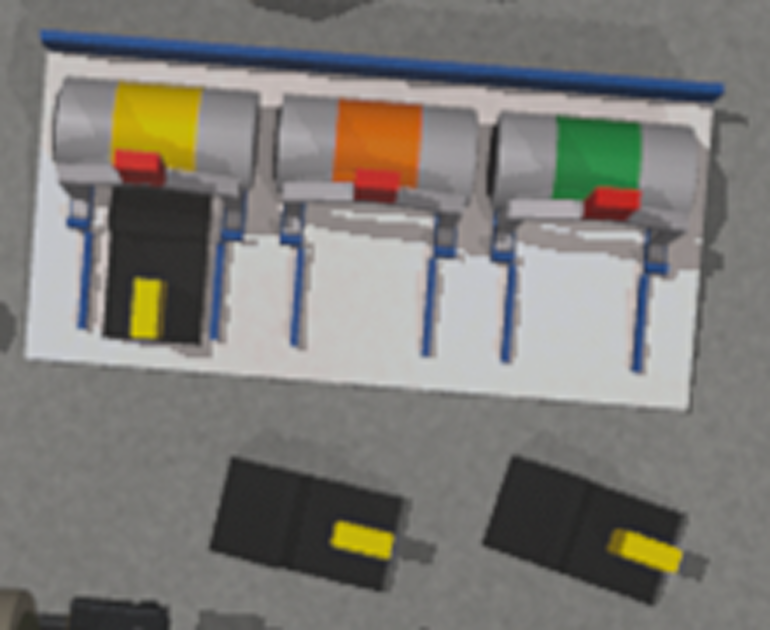

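View pics/s3.png

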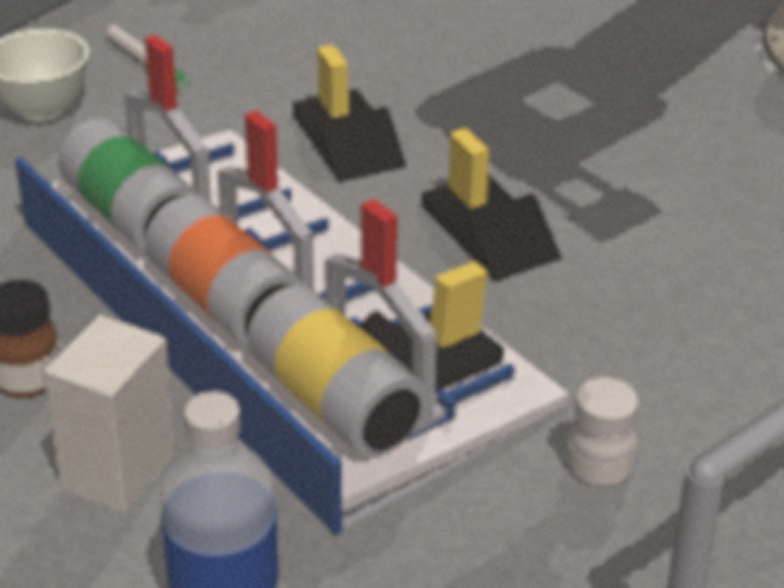

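The chock sits in the lane between the ribs, with its tip under the keeper and next to the yellow canister. To confirm contact, I'll check whether the canister moved.

```bash
cat >> h.py <<'E'
def bands(n0='0'):
    o={}
    for v in('top','scene'):
        c=viewer.camera(v); f0=cv2.imread(f'pics/{v}{n0}.png')[:,:,::-1].copy()
        for col in('yellow','orange','green'):
            pk=lambda fr:[b for b in blobs({**c,'frame':fr},col,150) if (b[1][1]<200 and b[1][0]<400) or (v=='scene' and b[1][0]>200 and b[1][0]<330)]
            a,b=pk(f0),pk(c['frame']); a=[x for x in a if x[0]>200];b=[x for x in b if x[0]>200]
            if a and b: print(v,col,'moved px',np.round(b[-1][1]-a[-1][1],2),'area',a[-1][0],b[-1][0])
E
python3 - <<'E'
from h import *
bands()
t=viewer.camera('top')
for X,a,s in chocks(t): print(X, 'rack',(X-O)@RX,(X-O)@RY,a)
E
```

```text
top yellow moved px [0. 0.] area 448.5 448.5
top orange moved px [-0.01  0.01] area 442.0 441.5
top green moved px [ 0.   -0.03] area 431.5 430.0
scene yellow moved px [ 0.24 -0.1 ] area 573.5 575.0
[0.59954637 0.04523758 0.045     ] rack -0.06678086346613703 0.12992899957300794 [ 0.99951624 -0.03110116 -0.        ]
[ 0.46185679 -0.08458704  0.045     ] rack -0.1939357502357728 -0.010229798874620048 [0.21791241 0.97596833 0.        ]
[ 0.45592188 -0.25340073  0.045     ] rack -0.18669849679941014 -0.17899267147813902 [0.30453989 0.95249958 0.        ]
```

```bash
cat >> h.py <<'E'
def band(col):
    c=viewer.camera('scene'); b=[b for b in blobs(c,col,200) if 200<b[1][0]<345 and b[1][1]>215]
    return max(b,key=lambda x:x[0])[1] if b else None
def push(lane,dz,col,ref,n=8,step=.002):
    for i in range(n):
        arm.movel(arm.sense()['position']+step*EX,.02,contact_N=15); b=band(col)
        x=(arm.sense()['position']-bed(0,lane))@EX
        print('push x',round(x,4),'shift',None if b is None else np.round(b-ref,2))
        if b is not None and np.linalg.norm(b-ref)>.8: break
E
python3 - <<'E'
from h import *
dz=float(open('dz').read()); lane=.13
ref=band('yellow'); print(ref,band('orange'),band('green'))
off=lambda x,h: bed(x,lane)+(dz+h)*N
arm.goto(off(-.061,.10),QB); arm.movel(off(-.061,0.0005),.1); stat('at')
arm.gripper_close(40); print(band('yellow')-ref)
push(lane,dz,'yellow',ref); arm.pause(.3); print(band('yellow')-ref); save('s4',viewer.camera('scene')['frame'],(200,170,480,380),2.8)
release(lane,dz); print(band('yellow')-ref)
E
```

```text
[313.28513709 295.22828283] None None
at w 0.0876 F [-0.4 -0.4  0. ] p [0.604  0.045  0.0343] t 17.7
[-0.03874796  0.05379024]
push x -0.0593 shift [ 0.04 -0.03]
push x -0.0574 shift [-0.72  0.4 ]
[-0.63014135  0.28609235]
released w 0.0884 F [-0.2 -0.1  1. ] p [0.5986 0.0454 0.1328] t 22.0
[-0.83878515  0.396896  ]
```

Contact made: the yellow canister moved and stayed there. Next is the middle chock, which has to be turned and regrasped.

Run:
```python
from h import *
f=cv2.cvtColor(cv2.imread('pics/scene0.png'),cv2.COLOR_BGR2HSV)
for p in((243,231),(277,262),(270,262)): print(f[p[1],p[0]],f[p[1]+4,p[0]])
t=viewer.camera('top'); cs=[c for c in chocks(t) if c[0][0]<.53]; print(cs)
X,a,_=min(cs,key=lambda c:abs(c[0][1]+.085))
z=pick(X,a,a)                      # camera over the tip side
y0=np.arctan2(a[1],a[0]); y1=np.deg2rad(35); d=np.array([np.cos(y1),np.sin(y1),0])
Xn=np.array([.44,-.085,0])
arm.movel(np.r_[X[:2],z+.04],.15); arm.movel(np.r_[Xn[:2],z+.04],.1,rotation=down(d)); stat('turned')
arm.movel(np.r_[Xn[:2],z+.004],.1); arm.movel(np.r_[Xn[:2],z-.004],.02,contact_N=4); stat('set')
arm.gripper_open(); arm.movel(np.r_[Xn[:2],.13],.15)
z=pick(Xn,d); arm.movel(np.r_[Xn[:2],.14],.15); stat('lift'); open('dz','w').write(str(z))
save('w5',viewer.camera('wrist')['frame'],None,.8)
```

```text
[ 65 117 131] [ 63  51 131]
[  9 170 199] [  9 141 185]
[ 10 166 184] [  9 162 173]
[(array([ 0.4620139 , -0.08465312,  0.045     ]), array([0.24612011, 0.96923934, 0.        ]), [np.float64(41.16), np.float64(94.24)]), (array([ 0.45583566, -0.25352888,  0.045     ]), array([0.30967702, 0.95084181, 0.        ]), [np.float64(40.32), np.float64(125.24)])]
pick hit False z 0.0187 w 0.0137 t 26.4
turned w 0.0138 F [-1.  -0.  -2.4] p [ 0.4399 -0.0849  0.058 ] t 27.7
set w 0.0137 F [-0.8  0.   3.5] p [ 0.4404 -0.0852  0.0185] t 28.5
pick hit False z 0.0186 w 0.0137 t 36.3
lift w 0.0136 F [-0.4 -0.1 -1.8] p [ 0.4395 -0.0848  0.1392] t 37.3
```

```bash
sed -i "s/'orange':((6,170,90)/'orange':((5,125,90)/; s/'green':((50,120,50)/'green':((50,60,50)/; s/and b\[1\]\[1\]>215\]/and b[1][1]>205]/" h.py
python3 - <<'E'
from h import *
dz=float(open('dz').read()); ref=band('orange'); print(ref, band('green'))
place(0,dz,over=.002); push(0,dz,'orange',ref); arm.pause(.3); print(band('orange')-ref)
release(0,dz); print(band('orange')-ref)
t=viewer.camera('top')
for X,a,_ in chocks(t): print(X,a,'rack',(X-O)@RX,(X-O)@RY)
E
```

```text
[273.1845614  260.01964912] [239.43407797 229.87253614]
over w 0.0142 F [-0.6  0.4 -2.6] p [ 0.5256 -0.0792  0.1272] t 38.1
down True h=-0.0002 w 0.0132 F [-1.4 -0.3  4.9] p [ 0.5745 -0.0832  0.0313] t 40.1
slid False x=-0.0631 w 0.0138 F [-0.2 -0.  -2.4] p [ 0.5915 -0.0844  0.0331] t 41.0
push x -0.0611 shift [-1.51  0.55]
[-1.41115899  0.56031633]
released w 0.0882 F [-0.1  1.1 -0.1] p [ 0.5844 -0.0838  0.1323] t 44.1
[-1.20333096  0.39223826]
[0.58152463 0.05619205 0.045     ] [ 0.95527497 -0.295719   -0.        ] rack -0.085601395195129 0.1394458886697929
[ 0.45612798 -0.25349734  0.045     ] [0.30341865 0.95285735 0.        ] rack -0.18648549632349115 -0.17907292675081352
```

The chock in the yellow lane was knocked, as the task warned: its fin is now about 19 mm downhill and turned 15°. I'll place the third chock first and then mend this one.

Run:
```python
from h import *
ref=band('green')
t=viewer.camera('top'); X,a,_=[c for c in chocks(t) if c[0][0]<.53][0]; print(X,a)
dz=pick(X,a); arm.movel(np.r_[X[:2],.15],.15); stat('lift')
place(-.13,dz,over=0.0); push(-.13,dz,'green',ref); arm.pause(.3); print(band('green')-ref)
release(-.13,dz); print(band('green')-ref)
arm.goto([.40,-.1,.32],down(-RX)); t=viewer.camera('top')
for X,a,_ in chocks(t): print(X,a,'rack',(X-O)@RX,(X-O)@RY)
save('t6',t['frame'],(210,130,430,310),3.5); stat('')
```

```text
[ 0.45612798 -0.25349734  0.045     ] [0.30341865 0.95285735 0.        ]
pick hit False z 0.0187 w 0.0141 t 51.1
lift w 0.0137 F [-0.1 -0.7 -2.9] p [ 0.4558 -0.2532  0.1492] t 52.1
over w 0.0137 F [ 0.4 -0.2 -2. ] p [ 0.5159 -0.209   0.1275] t 56.1
down True h=-0.0002 w 0.0138 F [-1.3 -0.   4.6] p [ 0.5644 -0.2128  0.0312] t 58.1
slid False x=-0.0651 w 0.0138 F [-0.5 -0.1 -1.7] p [ 0.5793 -0.2138  0.0328] t 58.9
push x -0.0633 shift [-0.24  0.05]
push x -0.0612 shift [-1.01  0.23]
[-0.89750462  0.26599614]
released w 0.0882 F [ 0.3 -0.2  0.4] p [ 0.5744 -0.2134  0.1322] t 62.3
[-0.85568905  0.17752185]
[0.58153224 0.0563904  0.045     ] [ 0.96065026 -0.27776082 -0.        ] rack -0.0856092602796366 0.13964422596404594
[ 0.59508796 -0.08794305  0.045     ] [ 0.99636121 -0.08523105 -0.        ] rack -0.06084815983202361 -0.0031941020939725844
[ 0.58412305 -0.21904252  0.045     ] [ 0.99561491 -0.0935465  -0.        ] rack -0.061564332949072854 -0.13474937443973975
 w 0.0882 F [ 0.9 -0.6 -0.3] p [ 0.4005 -0.1004  0.3189] t 63.5
```

View pics/t6.png

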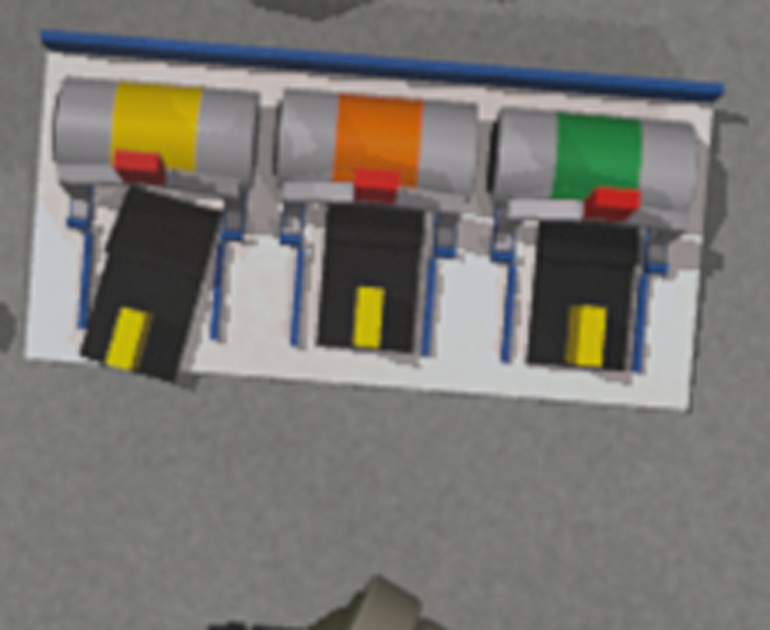

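Run:
```python
from h import *
dz=.0187; ref=band('yellow'); print('ref',ref)
f=np.array([.580,.0547,0]); a=np.array([.9607,-.2778,0]); xr,yr=(f-O)@RX,(f-O)@RY
ax=a-(a@N)*N; ax/=np.linalg.norm(ax); q=rot(-N,-ax)
b=bed(xr,yr)
arm.goto(b+.11*N,q); arm.movel(b+(.05)*N,.15); hit=arm.movel(b+(dz+.001)*N,.03,contact_N=5); stat(f'reach {hit}')
if hit: arm.movel(arm.sense()['position']+.002*N,.05)
hh=(arm.sense()['position']-b)@N; arm.gripper_close(40); stat(f'closed h={hh:.4f}')
arm.movel(bed(xr,yr)+(hh+.012)*N,.1); arm.movel(bed(-.115,.13)+(hh+.012)*N,.08,rotation=QB); stat('back')
save('w7',viewer.camera('wrist')['frame'],None,.8); save('s7',viewer.camera('scene')['frame'],(200,170,480,380),2.8)
```

```text
ref [313.32704941 295.24450157]
reach False w 0.0886 F [0.2 0.2 0.8] p [0.5784 0.0548 0.0322] t 66.4
closed h=0.0199 w 0.0142 F [ 0.7  2.5 -0.3] p [0.5784 0.0552 0.032 ] t 67.5
back w 0.0135 F [ 0.4  0.7 -1.8] p [0.5491 0.0491 0.0417] t 68.3
```

View pics/s7.png

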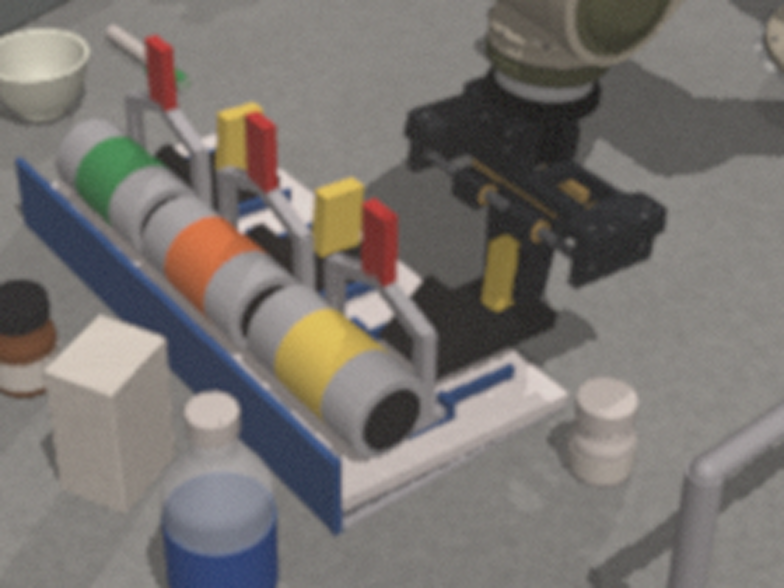

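The chock is held nearly level. I'll seat it and push it home.

Run:
```python
from h import *
dz=.0199; ref=band('yellow')
off=lambda x,h: bed(x,.13)+(dz+h)*N
arm.movel(off(-.115,.005),.1); arm.movel(off(-.08,.005),.08)
hit=arm.movel(off(-.08,-.006),.02,contact_N=4); h=(arm.sense()['position']-off(0,0))@N; stat(f'down {hit} {h:.4f}')
arm.movel(off(-.065,h+.0005),.03,contact_N=15); push(.13,dz,'yellow',ref); arm.pause(.3); print(band('yellow')-ref)
release(.13,dz); print(band('yellow')-ref)
arm.goto([.40,-.05,.32],down(RY)); bands(); t=viewer.camera('top')
for X,a,_ in chocks(t): print(X,a,'rack',(X-O)@RX,(X-O)@RY)
save('t8',t['frame'],(210,130,430,310),3.5); save('s8',viewer.camera('scene')['frame'],(200,170,480,380),2.8); stat('')
```

```text
down True -0.0003 w 0.0139 F [-1.4 -0.9  5.6] p [0.5845 0.0465 0.0325] t 69.7
push x -0.0634 shift [-0.98  0.51]
[-0.9841339   0.61175146]
released w 0.0883 F [-0.   1.1 -0.2] p [0.5924 0.0459 0.1332] t 73.1
[-0.92777494  0.48502621]
top yellow moved px [-0.13 -0.69] area 448.5 477.0
top orange moved px [ 0.05 -0.83] area 465.5 498.0
top green moved px [ 0.05 -0.52] area 453.5 481.0
scene yellow moved px [  7.15 -48.13] area 573.5 312.5
scene orange moved px [-1.09  0.32] area 475.5 478.0
scene green moved px [-0.8   0.16] area 379.5 379.5
[0.60471901 0.04474628 0.045     ] [ 0.99794261 -0.06411361 -0.        ] rack -0.06158566724148752 0.12984224481664003
[ 0.59508796 -0.08794305  0.045     ] [ 0.99636121 -0.08523105 -0.        ] rack -0.06084815983202361 -0.0031941020939725844
[ 0.58412305 -0.21904252  0.045     ] [ 0.99561491 -0.0935465  -0.        ] rack -0.061564332949072854 -0.13474937443973975
 w 0.0884 F [-0.3  0.2 -0.9] p [ 0.4003 -0.0499  0.3194] t 74.5
```

View pics/s8.png

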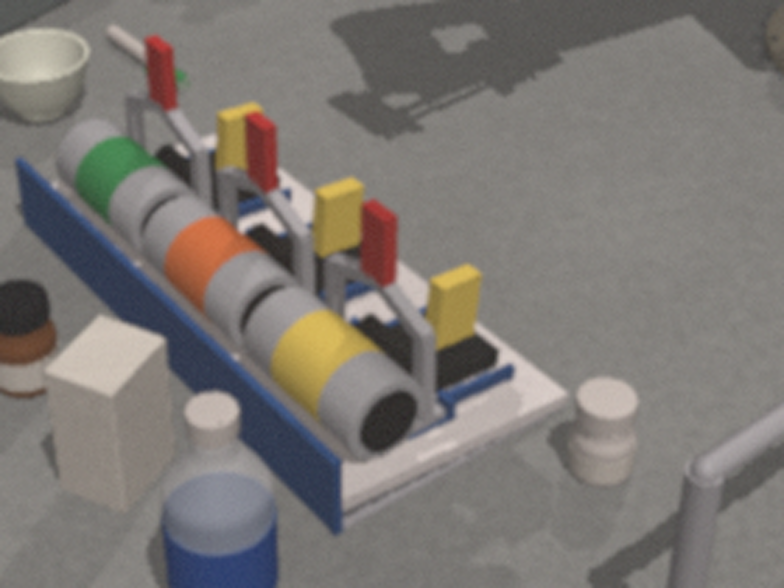

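All three canisters have moved 1–1.5 mm uphill and rest on their chocks, which are in line at x≈-61 mm. Next are the keepers, starting with lane 3 to the near end of the rail.

```bash
cat >> h.py <<'E'
RUY=np.cross(Z,RU)
def keeper(lane,u):
    q=down(RY); k=O+.003*RX+lane*RY
    arm.goto(k+.20*Z,q); arm.movel(k+.135*Z,.15); hit=arm.movel(k+.121*Z,.04,contact_N=6)
    if hit: arm.movel(arm.sense()['position']+.002*Z,.05)
    z0=arm.sense()['position'][2]; arm.gripper_close(50); stat(f'grip hit={hit}')
    arm.movel(k+.16*Z,.06); stat('up'); arm.movel(k+.30*Z,.15); stat('lifted')
    return z0
def hang(u,z0,lane):
    q=down(RUY); r=RAIL+u*RU; zc=z0+(.187-.136)
    arm.movel(r+.30*Z,.2,rotation=q); stat('over rail'); arm.movel(r+(zc+.02)*Z,.12)
    hit=arm.movel(r+(zc-.008)*Z,.02,contact_N=4); stat(f'touch {hit} dz={arm.sense()["position"][2]-zc:.4f}')
E
python3 - <<'E'
from h import *
z0=keeper(.13,-.08); hang(-.08,z0,.13)
t=viewer.camera('top');s=viewer.camera('scene')
save('s9',s['frame'],(330,160,630,440),2); bands()
E
```

```text
grip hit=False w 0.0094 F [ 0.  -0.6 -1.6] p [0.6691 0.0399 0.1209] t 78.0
up w 0.0095 F [-4.2  0.1  2.3] p [0.6685 0.0399 0.1599] t 78.8
lifted w 0.0096 F [ 0.3  0.9 -1.9] p [0.669  0.0399 0.2988] t 79.8
over rail w 0.0096 F [ 2.2 -0.6 -2.2] p [0.4655 0.3147 0.2999] t 81.7
touch True dz=0.0013 w 0.0097 F [-0.7 -0.   4.6] p [0.4651 0.3152 0.1731] t 83.7
top yellow moved px [-0.86  2.3 ] area 448.5 621.0
top orange moved px [ 0.05 -0.83] area 465.5 498.0
top green moved px [ 0.05 -0.52] area 453.5 481.0
scene yellow moved px [  7.08 -48.19] area 573.5 310.0
scene orange moved px [-1.22  0.37] area 475.5 480.0
scene green moved px [-0.71  0.12] area 379.5 380.5
```

View pics/s9.png

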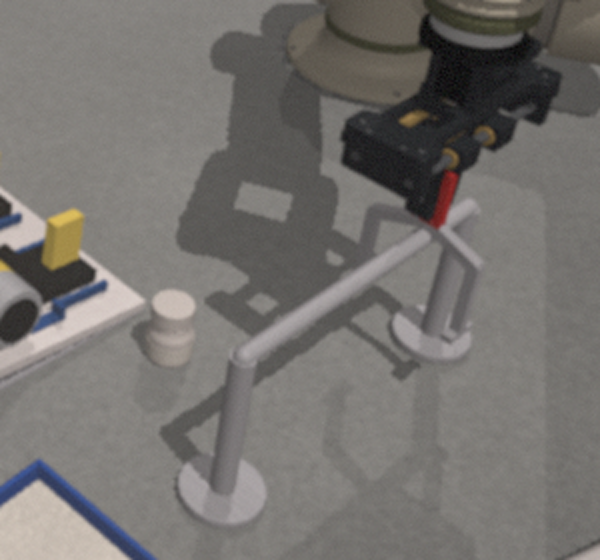

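The keeper sits astride the bar and the contact height was right. I'll release it and do the other two.

Run:
```python
from h import *
arm.gripper_open(); arm.movel(arm.sense()['position']+.13*Z,.15)
z0=keeper(0,0); hang(0,z0,0)
save('s10',viewer.camera('scene')['frame'],(180,150,630,440),1.7)
```

```text
grip hit=False w 0.0094 F [ 0.6 -0.1 -0. ] p [ 0.659  -0.0897  0.1209] t 90.0
up w 0.0097 F [-4.3 -1.4  2.5] p [ 0.6583 -0.0897  0.16  ] t 90.8
lifted w 0.0095 F [ 0.1 -0.1 -2. ] p [ 0.6589 -0.0896  0.2988] t 91.9
over rail w 0.0094 F [ 0.6  0.1 -2.6] p [0.5453 0.3114 0.3   ] t 94.2
touch True dz=0.0010 w 0.0097 F [-0.7  0.   4.9] p [0.545  0.312  0.1729] t 96.2
```

View pics/s10.png

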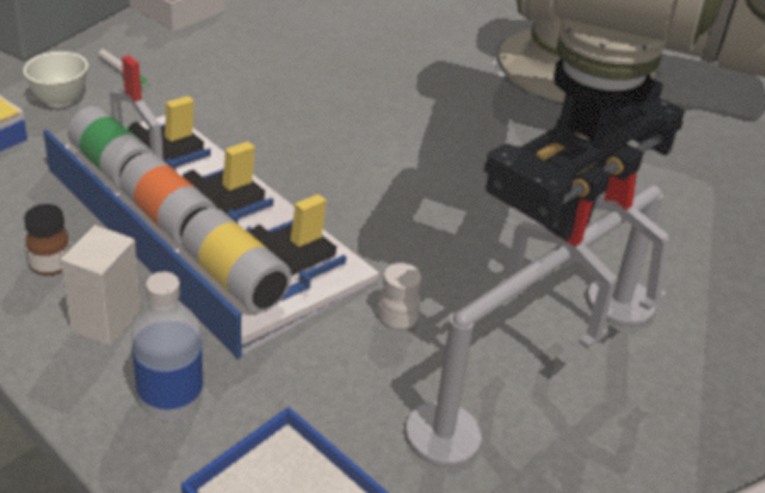

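The second keeper is seated and the canisters are held by their chocks. Now the last one.

Run:
```python
from h import *
arm.gripper_open(); arm.movel(arm.sense()['position']+.13*Z,.15)
z0=keeper(-.13,.08); hang(.08,z0,-.13)
arm.gripper_open(); arm.movel(arm.sense()['position']+.13*Z,.15); arm.goto([.35,-.05,.35],down(RY)); stat('clear')
t=viewer.camera('top'); s=viewer.camera('scene'); cv2.imwrite('pics/top9.png',t['frame'][:,:,::-1])
for X,a,_ in chocks(t): print(X,a,'rack',(X-O)@RX,(X-O)@RY)
bands()
save('t11',t['frame'],(70,120,430,340),2.2); save('s11',s['frame'],(180,150,630,440),1.7)
```

```text
grip hit=False w 0.0096 F [ 1.2  0.4 -1.1] p [ 0.6488 -0.2193  0.1209] t 102.7
up w 0.0097 F [-3.6  0.1  3.1] p [ 0.6482 -0.2194  0.1601] t 103.5
lifted w 0.0098 F [ 0.1  0.2 -2.7] p [ 0.6488 -0.2192  0.2988] t 104.6
over rail w 0.0094 F [ 0.4 -0.3 -2.5] p [0.6251 0.3082 0.3001] t 107.3
touch True dz=0.0008 w 0.0095 F [-0.8 -0.3  3.9] p [0.6249 0.3087 0.1727] t 109.3
clear w 0.0881 F [-0.4  0.8  0.3] p [ 0.3506 -0.05    0.35  ] t 113.2
[0.60469202 0.04468613 0.045     ] [ 0.99800871 -0.06307626 -0.        ] rack -0.061607890022984516 0.12978018018791704
[ 0.59508796 -0.08794305  0.045     ] [ 0.99636121 -0.08523105 -0.        ] rack -0.06084815983202361 -0.0031941020939725844
[ 0.58412305 -0.21904252  0.045     ] [ 0.99561491 -0.0935465  -0.        ] rack -0.061564332949072854 -0.13474937443973975
top yellow moved px [-0.87  2.34] area 448.5 623.0
top orange moved px [-0.03  1.83] area 465.5 624.5
top green moved px [0.31 2.88] area 453.5 643.0
scene yellow moved px [  6.86 -47.94] area 573.5 320.0
scene orange moved px [-1.13  0.48] area 475.5 485.0
scene green moved px [-0.7  0.1] area 379.5 379.5
```

View pics/s11.png

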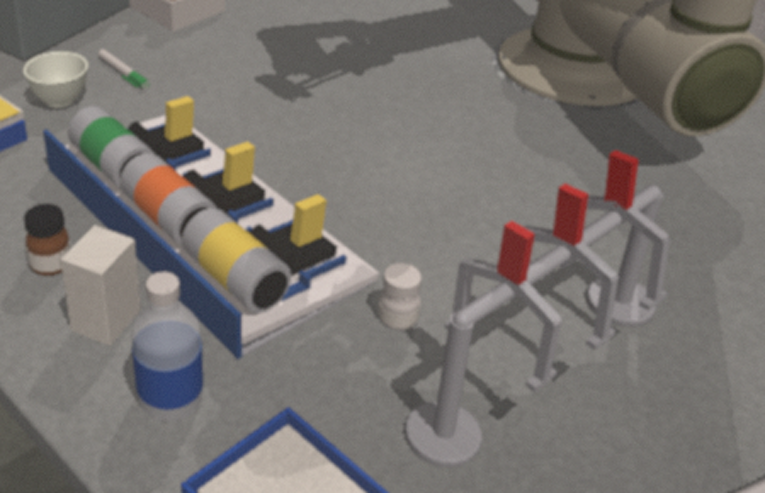

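View pics/t11.png

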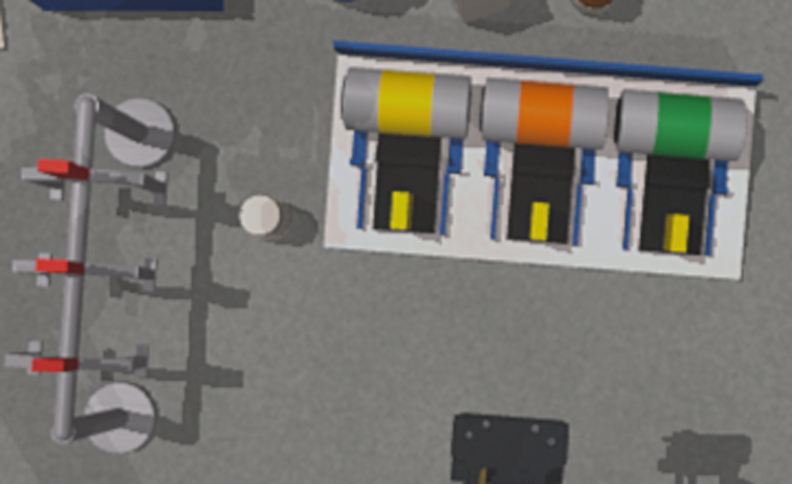

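All three canisters are in place against their chocks and the three keepers hang astride the bar. The arm is clear, so I'm handing in.

Run:
```python
from h import *
arm.pause(1.0); a=cv2.imread('pics/top9.png')[:,:,::-1]; d=cv2.absdiff(viewer.camera('top')['frame'],a)[120:340,20:430].max(2); print('changed px',(d>40).sum()); stat('')
arm.close_job()
```

```text
changed px 0
 w 0.0881 F [-0.3 -0.5  0.1] p [ 0.35 -0.05  0.35] t 114.5
the job is handed in; nothing more can be done
```

The job is handed in at 114.5 s of the 208 s allowed. All three canisters are chocked, and all three keepers hang astride the rail about 80 mm apart.

- **Chocks:** I pushed each chock up its lane until its canister visibly moved uphill, about 1–2 mm. The yellow lane's chock was knocked about 19 mm downhill and turned after I placed it. I reseated it and pushed it back to contact before lifting any keeper.
- **Keepers:** I lifted them out only after all three canisters were chocked. Each touched the bar within 1.5 mm of the expected height.
- **Last checks:** The chock fins sit at rack x of about -61 mm, at y of about 130, -3 and -135 mm. The orange and green canisters kept their small uphill shift after the keepers came out. In the last pictures the jar, pen and bowl look unmoved, and nothing changed over the final second.
- **Disagreements:**
  - The final automatic check gave a false reading for the yellow canister in the scene view, because it picked up a chock fin. I checked that canister by eye and in the top view instead.
  - The top-view colour shifts at the end are also unreliable, because removing the keepers uncovered more of each band.
  - I noticed no loss of grip.

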